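# Feed the upright small can into the lay-down chute

### The arm

A 6-joint arm with a two-finger parallel gripper is mounted at the origin on the work surface; the furniture and walls round the work are solid. World frame = base frame: x ahead of the robot, y to its left, z up, the work surface at z = 0. Lengths are in m, angles in rad, forces in N, time in s.
With the tool pointing down it reaches from about 0.35 to 0.95 m from the base axis. Payload 17.4 kg.
Tool frame: the origin (TCP) lies at the very end of the fingers, on their centre line; the grasp point (between the pads) lies 19 mm behind it; z points along the fingers, y is the line along which they close (so a half turn about z gives the same grasp; the last joint's range is limited). The gripper opens to 93 mm and grips with 3 to 60 N. Pads are 15 mm wide; open, the fingers measure 128 mm over their backs; the gripper's body (75 mm by 188 mm) begins 65 mm behind the grasp point.
Start: joints at [1.263, 0.116, 1.442, -0, 1.584, -0.038], TCP at [0.18, 0.651, 0.219] pointing down, gripper open.
Joint ranges: [-2.83, 2.83], [-0.83, 2.19], [0.07, 2.5], [-1.14, 4.28], [0.01, 3], [-2.97, 2.97]. Speed limits (rad/s): [1.89, 1.89, 2.22, 3.14, 3.14, 3.14].

### API

Orientations are given as a unit quaternion [w, x, y, z].
In Python, from bench import readout, read_camera, camera_params, order, cut_out gives the robot as it stands. The module is installed in compiled form; this text tells all that it offers.
- The arm moves only by the tool play_rows, never from a script. Its argument "rows" is a list of rows, each an object of numbers: "dx", "dy", "dz": the shift along the tool's x, y, z each as a share of 400 mm, from -1 to 1; "ax", "ay", "az": the turn, a rotation vector about the tool's x, y, z each as a share of 1.5 rad, from -1 to 1; "claw": the closure, from -1 (fully open) to 1 (shut). A call has 1 to 10 rows; each row is the pose to reach, as a shift and turn from the pose commanded when the call began, along the tool's axes at that moment; what a row does not reach only later rows make up. A row lasts 1/8 s, in which the tool goes at most 62.5 mm and 10.7 degrees, less where a joint would pass 70% of its speed; a pose out of reach is approached as far as the arm can. A call with a number of a shift or a turn outside -1 to 1 is refused whole. A call with a gripper value outside its range is refused whole. The fingers move at their own pace and stop on an object; "squeeze" is the grip in N (left out, the last holds). Time passes only in rows, so rows that repeat a pose let the fingers close. It gives the time, the measured TCP pose, the force, the opening and the grip force at its end, in the units of the state.
- readout.get_obs(): the state, without advancing time (a new reading comes with each control period).
- read_camera(name): name is "scene" or "top" or "wrist"; returns the picture (384x512x3 uint8, blue, green, red); there is no depth.
- camera_params(name): a dict with "camera_matrix" (3x3 intrinsics, pixels), "dist_coeffs" ([k1, k2, p1, p2, k3] as OpenCV has them; the pictures are not rectified), "R" (3x3) and "t" (3): a world point X has camera coordinates R X + t. Camera axes: x right, y down, z forward; pixel columns grow to the right and rows downward; lengths in m; the calibration is good to about 2 mm. A picture is of the moment at which its call begins: read the wrist's pose just before it. camera_params takes no time and is no camera call; for the wrist camera it gives the pose at the moment of the call.
- order.sign_off(): hands the job in; it is judged then, once.
Trained networks look in the newest picture that a camera, given by its name, has taken for a name from the list of things; names that differ only in an ending like _2 or _b are one class to them, and where a whole thing is asked for, a point or a joint stands for the part that bears it (a point fixed in the world has none). Each returns a list of dicts, best first, with "confidence" (0 to 1); they miss things now and then, are a little off and sometimes report something else, mostly with a low value. They report only what shows in the picture. A call takes as long as a camera call. They do not tell look-alikes from the thing itself.
- cut_out(camera, target): "region" (384x512 bool, what is visible of it) and "extent" ([left, top, right, bottom] in pixels, round what is visible of it).
The state is a dict: "t": time; "q": joint angles; "dq": joint speeds; "joint_efforts": joint torques, N m; "position": TCP position; "eef_rot": TCP orientation; "ft_force": force on the tool from outside, world axes, zero at the start; "moment": the same for the moment, N m; "width": finger opening in m; "finger_force": force on a finger pad.
Only numpy, scipy, OpenCV 4.12 (cv2) and the standard library are available. Lean on these libraries where they do the work, as an engineer would, in place of code of your own. Each camera call takes 0.05 s, during which the arm holds its last target. There are 200 camera calls.

### The job

Feed the small empty can that stands mouth up into the square throat of the lay-down chute, upright as it stands, and let go so that it lies down and slides out into the run-out tray on its side, foot first, its open mouth facing back towards the throat. Leave the other small can, which stands upside down, where it is.

Things in the scene. Friction and masses are not known exactly. Their poses are not given: they have to be found in the camera images.
- small_can: The can to feed: small, empty, pale gold tinplate, 50 mm in diameter, 82 mm tall, about 50 g, hollow, standing upright with its open mouth up (from above one sees into it). Much smaller than the 71 mm cans around. Origin: centre of its closed foot; its z axis points from foot to mouth.
- small_can_mouth (a point): Centre of the open mouth of small_can, 82 mm from the foot along the can's z axis.
- upturned_can: Bystander: a can of the same make and size, standing upside down on its mouth, so that its closed flat foot is on top. It and small_can may have changed places. Origin: centre of its underside (mouth rim) on the table; z points up.
- chute: Fixed, slippery sheet-steel lay-down chute, 315 x 102 mm, 194 mm high. Origin: on the table below the throat's centre; x points level from throat to tray, z up. Under the throat a 39 degree floor falls towards +x, from z = 145 mm at the back wall to 87 mm below the front wall, which ends at z = 172 mm. A can let go upright slides out under it foot first, lying back, in a second by itself.
- chute_throat (a point): Centre of the throat's top opening, 190 mm above the table (rounded rim up to 194 mm). The throat is 72 x 72 mm inside, sides along the chute's x and y; no room for fingers beside a can in it. Hold the can near its mouth, lower its foot 20 to 30 mm below the rim with the fingertips still above the rim, and let go.
- chute_tray (a point): Middle of the run-out tray's floor, 180 mm from the throat's centre along the chute's x, 28 mm above the table. The tray slopes down 12 degrees towards +x, is 72 mm wide inside, has low side walls and two thin hold-down rods 66 mm over its floor, and ends about 57 mm further along x at a black rubber-faced end stop.
There are look-alikes about, which are no part of the job. What is shaped like the small_can but green or purple is not meant.

How it is judged:
On the way:
1. the foot of the upright small can is inside the throat of the chute (at least 10 mm below its rim) (x of small_can in the frame of chute between -0.03 and 0.03 m and y of small_can in the frame of chute between -0.03 and 0.03 m and z of small_can in the frame of chute between 0.1 and 0.18 m and angle between small_can's own z axis and vertical below 0.6 rad), for 0.02 s.
At the end, for the whole second after the job is handed in: The small can is at rest in the run-out tray, lying on its side along the tray floor (within about 12 degrees of it in height), its foot towards the end stop (within about 40 mm of it) and its mouth on the throat side; the upturned can still stands within 20 mm of where it stood (x of small_can in the frame of chute between 0.195 and 0.25 m and y of small_can in the frame of chute between -0.035 and 0.035 m and z of small_can in the frame of chute below 0.07 m and x of small_can_mouth in the frame of chute below 0.175 m and angle between small_can's own z axis and vertical between 1.15 and 1.75 rad and linear speed of small_can below 0.02 m/s and distance of upturned_can from where it was at the start of the episode below 0.02 m and angle between upturned_can's own z axis and vertical below 0.2 rad); the robot touches nothing.
It fails at once if the upturned can is moved more than 20 mm or tipped (distance of upturned_can from where it was at the start of the episode above 0.02 m or angle between upturned_can's own z axis and vertical above 0.2 rad).
It also fails if it takes over 40 s, if anything falls off the work surface, if the arm or the gripper's body presses on something with over 40 N, if the wrist force passes 120 N, or if a joint passes its speed limit or range.

## Working session

There is one attempt and no reset: what is moved stays moved. The work goes in short steps, Python scripts to look and compute and a tool call to move; the robot and the scene stay as the last step left them, time stands still between calls to the robot, and variables do not carry over. Pictures are saved under pics/ and viewed, at most 10 in all, crops included, and the job is handed in when it is done.

Besides the shell and the picture viewer there is one more tool, called after "Request:" as name(argument=value, ...) on one line, values as JSON. play_rows: Moves the arm, as the interface text tells. Its arguments: {"type":"object","properties":{"rows":{"type":"array"},"squeeze":{"type":"number"}},"required":["rows"]}

```bash
mkdir -p pics; cat > h.py <<'E'
import numpy as np, cv2
from bench import readout, read_camera, camera_params, order, cut_out
def ray(cam,px):
    p=camera_params(cam);K=np.array(p["camera_matrix"]);d=np.array(p["dist_coeffs"])
    R=np.array(p["R"]);t=np.array(p["t"])
    u=cv2.undistortPoints(np.array(px,float).reshape(-1,1,2),K,d).reshape(-1,2)
    D=np.c_[u,np.ones(len(u))]@R
    return -R.T@t,D
def onplane(cam,px,z):
    o,D=ray(cam,px);return o+D*((z-o[2])/D[:,2])[:,None]
def proj(cam,X):
    p=camera_params(cam);R=np.array(p["R"])
    return cv2.projectPoints(np.array(X,float).reshape(-1,1,3),cv2.Rodrigues(R)[0],np.array(p["t"],float),np.array(p["camera_matrix"]),np.array(p["dist_coeffs"]))[0].reshape(-1,2)
E
python3 - <<'E'
from h import *
a=read_camera("scene");b=read_camera("top")
cv2.imwrite("pics/a.png",np.vstack([a,b])[:, :] if 0 else cv2.resize(np.hstack([a,b]),(800,300)))
cv2.imwrite("pics/top.png",cv2.resize(b,(800,600)))
for cam in("scene","top"):
  for n in("small_can","upturned_can","chute"):
    for r in cut_out(cam,n):
      m=r["region"];ys,xs=np.nonzero(m);print(cam,n,round(r["confidence"],2),np.round(r["extent"]),xs.mean().round(1),ys.mean().round(1),m.sum())
o=readout.get_obs();print(o["t"],o["position"],o["eef_rot"],o["width"])
print(camera_params("top"))
E
```

```text
scene small_can 0.93 [204. 154. 216. 181.] 209.5 165.8 370
scene small_can 0.88 [248. 172. 265. 198.] 258.1 182.2 332
scene small_can 0.75 [245. 192. 262. 219.] 248.3 202.1 362
scene upturned_can 0.58 [176. 166. 196. 191.] 184.8 176.6 366
scene chute 0.85 [246. 196. 330. 344.] 283.5 270.5 6530
top small_can 0.81 [234. 177. 250. 199.] 244.0 188.4 254
top small_can 0.58 [162. 184. 185. 201.] 174.2 192.1 274
top small_can 0.48 [219. 159. 232. 177.] 225.2 167.3 233
top upturned_can 0.56 [165. 213. 186. 229.] 174.5 220.9 282
0.4 [0.17992657 0.6505385  0.21854759] [-1.04977818e-05  1.34493190e-01  9.90914514e-01 -8.86794063e-05] 0.09305647806606877
{'camera_matrix': array([[368.36345749,   0.        , 259.84390543],
       [  0.        , 368.36345749, 187.87472617],
       [  0.        ,   0.        ,   1.        ]]), 'dist_coeffs': array([-0.02848052,  0.        ,  0.        ,  0.        ,  0.        ]), 'R': array([[ 0.01643504, -0.99983672,  0.00751117],
       [-0.9814661 , -0.01756665, -0.19082898],
       [ 0.19092977, -0.00423568, -0.98159456]]), 't': array([0.04093954, 0.53478388, 1.14884414])}
```

View pics/top.png

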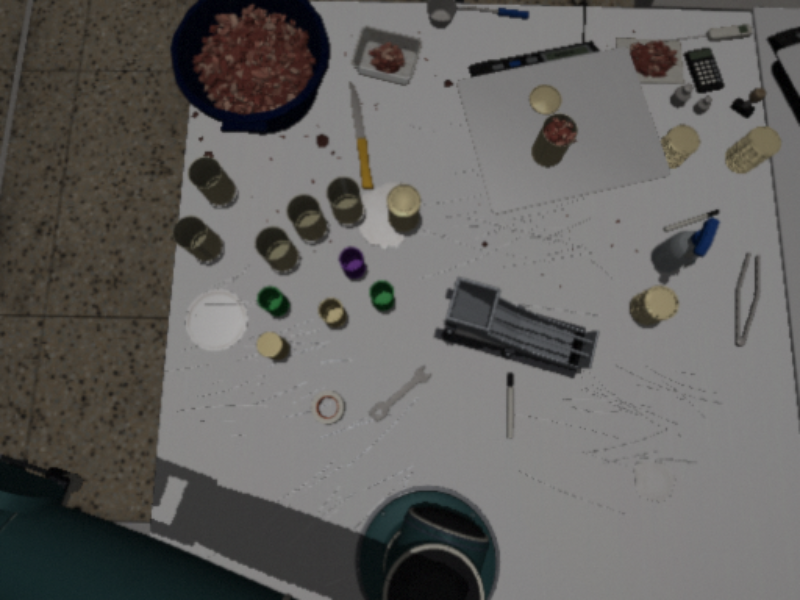

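View pics/a.png

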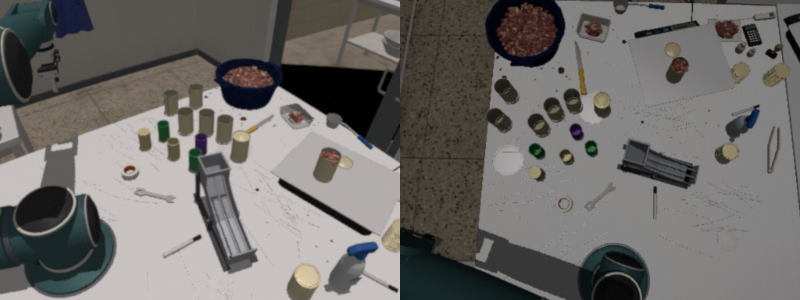

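```bash
python3 - <<'E'
from h import *
b=read_camera("top")
c=cv2.resize(b[155:240,155:265],(800,600*0+618),interpolation=cv2.INTER_CUBIC)
cv2.imwrite("pics/c1.png",cv2.resize(b[160:235,160:260],(800,600),interpolation=cv2.INTER_CUBIC))
cv2.imwrite("pics/c2.png",cv2.resize(b[170:245,275:390],(800,522),interpolation=cv2.INTER_CUBIC))
print(onplane("top",[[213,197],[173,217],[174,190],[225,165],[244,187]],0.082).round(3))
E
```

```text
[[0.496 0.198 0.082]
 [0.43  0.32  0.082]
 [0.516 0.322 0.082]
 [0.601 0.163 0.082]
 [0.53  0.101 0.082]]
```

View pics/c1.png

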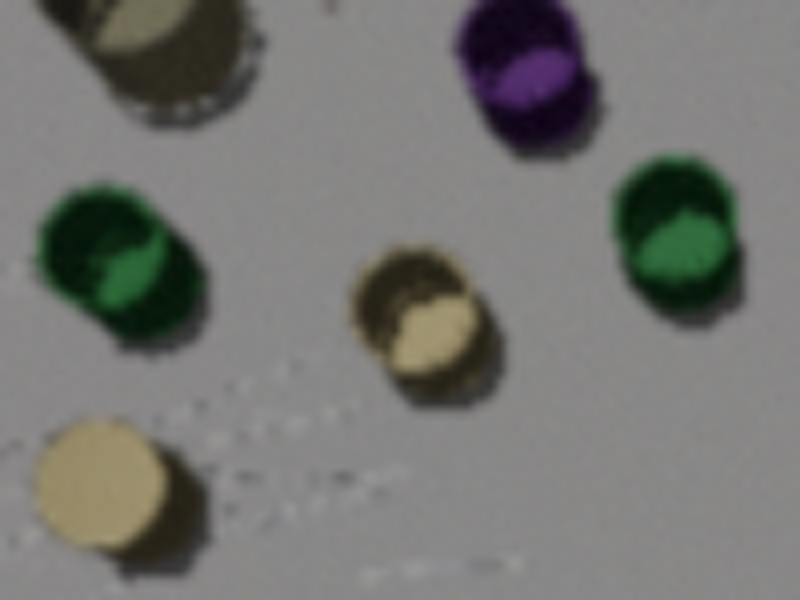

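View pics/c2.png

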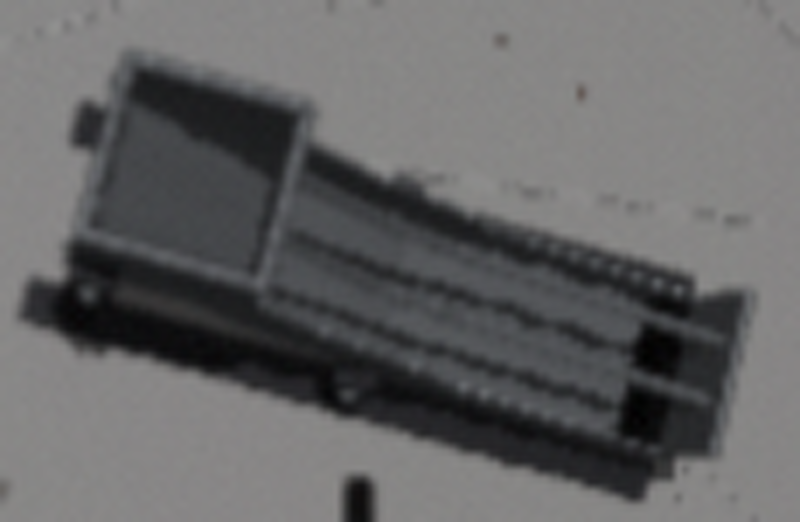

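```bash
cat >> h.py <<'E'
from scipy.spatial.transform import Rotation as Rn
def delta(target):
    o=readout.get_obs();q=o["eef_rot"];R=Rn.from_quat([q[1],q[2],q[3],q[0]]).as_matrix()
    d=R.T@(np.array(target)-o["position"])
    return d/0.4,R,o
E
python3 - <<'E'
from h import *
f=lambda p,s,x0,y0:(np.array(p,float)+.5)/s-.5+[x0,y0]
c=f([[413,310],[101,485]],8,160,160)
print(onplane("top",c,0.082).round(4))
k=f([[128,62],[310,108],[265,278],[85,232]],800/115,275,170)
X=onplane("top",k,0.192);print(X.round(4),X.mean(0))
print(np.linalg.norm(X-np.roll(X,-1,0),axis=1))
ex=(X[1]+X[2]-X[0]-X[3]);print(np.degrees(np.arctan2(ex[1],ex[0])))
ey=(X[0]+X[1]-X[2]-X[3]);print(np.degrees(np.arctan2(ey[1],ey[0])))
C=onplane("top",c,0.082)[0];d,R,o=delta([C[0],C[1],0.24]);print(d,R.round(3))
E
```

```text
[[0.4918 0.2032 0.082 ]
 [0.4204 0.322  0.082 ]]
[[ 0.536  -0.0444  0.192 ]
 [ 0.5178 -0.1198  0.192 ]
 [ 0.4466 -0.1004  0.192 ]
 [ 0.4644 -0.0268  0.192 ]] [ 0.49119924 -0.07285328  0.192     ]
[0.07754392 0.07381266 0.07574798 0.07375419]
-103.51983867642674
-14.563694054707701
[-1.04958342 -0.87029747 -0.05349333] [[-0.964  0.267 -0.   ]
 [ 0.267  0.964 -0.   ]
 [ 0.    -0.    -1.   ]]
```

Request:
play_rows(rows=[{"dx": -0.2,"dy": -0.17,"dz": -0.06,"az": 0.1,"claw": -1},{"dx": -1,"dy": -0.87,"dz": -0.06,"az": 0.33,"claw": -1},{"dx": -1,"dy": -0.87,"dz": -0.06,"az": 0.33,"claw": -1},{"dx": -1,"dy": -0.87,"dz": -0.06,"az": 0.33,"claw": -1},{"dx": -1,"dy": -0.87,"dz": -0.06,"az": 0.33,"claw": -1},{"dx": -1,"dy": -0.87,"dz": -0.06,"az": 0.33,"claw": -1},{"dx": -1,"dy": -0.87,"dz": -0.06,"az": 0.33,"claw": -1},{"dx": -1,"dy": -0.87,"dz": -0.06,"az": 0.33,"claw": -1},{"dx": -1,"dy": -0.87,"dz": -0.06,"az": 0.33,"claw": -1},{"dx": -1,"dy": -0.87,"dz": -0.06,"az": 0.33,"claw": -1}])

```text
validation failed for argument at $.ro...
```

```bash
python3 - <<'E'
from h import *
d,R,o=delta([.4918,.2032,.24]);print(o["t"],o["position"],o["q"],d,R.round(3))
b=read_camera("wrist")
for r in cut_out("wrist","small_can"):
  m=r["region"];print(r["confidence"],np.round(r["extent"]),b[m].mean(0).round())
p=proj("wrist",[[.4918,.2032,.082]]);print(p)
cv2.circle(b,tuple(int(v) for v in p[0]),3,(0,0,255),-1)
cv2.imwrite("pics/w.png",b)
E
```

```text
0.45 [0.17989282 0.65057842 0.21857842] [ 1.26322909e+00  1.16046031e-01  1.44165902e+00  1.90278794e-05
  1.58398544e+00 -3.77748305e-02] [-1.04966034 -0.8701605  -0.05349334] [[-0.964  0.267 -0.   ]
 [ 0.267  0.964 -0.   ]
 [ 0.    -0.    -1.   ]]
[[-32.82485216 517.04748341]]
```

View pics/w.png

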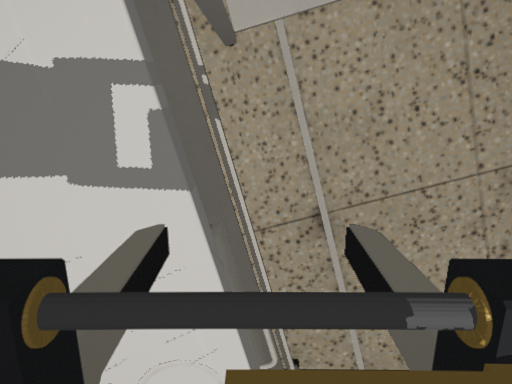

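The move was refused, so the picture only shows the start pose (table edge and floor, no can). The rows probably need all seven numbers.

Request:
play_rows(rows=[{"dx": -1,"dy": -0.87,"dz": -0.06,"ax": 0,"ay": 0,"az": 0.33,"claw": -1},{"dx": -1,"dy": -0.87,"dz": -0.06,"ax": 0,"ay": 0,"az": 0.33,"claw": -1},{"dx": -1,"dy": -0.87,"dz": -0.06,"ax": 0,"ay": 0,"az": 0.33,"claw": -1},{"dx": -1,"dy": -0.87,"dz": -0.06,"ax": 0,"ay": 0,"az": 0.33,"claw": -1},{"dx": -1,"dy": -0.87,"dz": -0.06,"ax": 0,"ay": 0,"az": 0.33,"claw": -1},{"dx": -1,"dy": -0.87,"dz": -0.06,"ax": 0,"ay": 0,"az": 0.33,"claw": -1},{"dx": -1,"dy": -0.87,"dz": -0.06,"ax": 0,"ay": 0,"az": 0.33,"claw": -1},{"dx": -1,"dy": -0.87,"dz": -0.06,"ax": 0,"ay": 0,"az": 0.33,"claw": -1},{"dx": -1,"dy": -0.87,"dz": -0.06,"ax": 0,"ay": 0,"az": 0.33,"claw": -1},{"dx": -1,"dy": -0.87,"dz": -0.06,"ax": 0,"ay": 0,"az": 0.33,"claw": -1}])

```text
t: 1.8
position: [0.4736, 0.207, 0.2428]
eef_rot: [0.0, 0.375, 0.927, 0.0]
ft_force: [-0.5, -0.5, -0.6]
width: 0.0928
finger_force: 0.0
```

```bash
python3 - <<'E'
from h import *
d,R,o=delta([.4918,.2032,.24]);print(o["t"],o["position"],o["q"],d,R.round(3))
b=read_camera("wrist")
for r in cut_out("wrist","small_can"):
  m=r["region"];print(r["confidence"],np.round(r["extent"]),b[m].mean(0).round())
p=proj("wrist",[[.4918,.2032,.082]]);print(p)
cv2.circle(b,tuple(int(v) for v in p[0]),3,(0,0,255),-1)
cv2.imwrite("pics/w2.png",b)
E
```

```text
1.8 [0.47356424 0.20695756 0.24278269] [ 3.62735672e-01 -2.37747737e-01  1.74080894e+00 -1.51062632e-04
  1.63832112e+00 -4.40287006e-01] [-0.03932226  0.02490444  0.00696875] [[-0.719  0.695  0.   ]
 [ 0.695  0.719 -0.   ]
 [-0.     0.    -1.   ]]
0.9 [238. 148. 293. 213.] [ 69.  94. 103.]
0.73 [331.  87. 407. 143.] [43. 80. 33.]
0.56 [280. 231. 336. 293.] [67. 26. 53.]
[[265.75465737 188.88371689]]
```

View pics/w2.png

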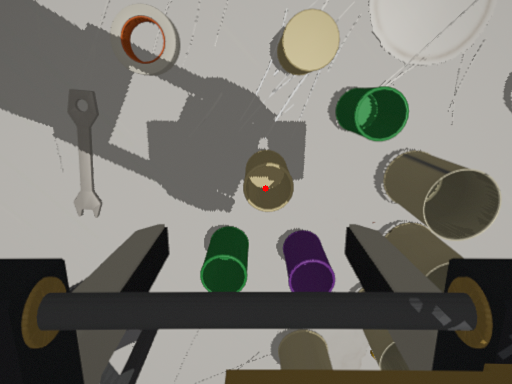

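The wrist picture shows the open gold can with its mouth centred at about (268,187). The upturned can is at (309,41), and the green and purple cans are clear of the fingers. My projected red point is within 3 px of the mouth centre.

```bash
python3 - <<'E'
from h import *
X=onplane("wrist",[[268.3,187]],.082)[0];print(X)
U=onplane("wrist",[[309.5,41]],.082)[0];print(U)
t=(X+[.4918,.2032,.082])/2 if np.linalg.norm(X-[.4918,.2032,.082])<.006 else X
print(t,delta([t[0],t[1],.05])[0])
E
```

```text
[0.49214532 0.20636175 0.082     ]
[0.42017128 0.324494   0.082     ]
[0.49197266 0.20478088 0.082     ] [-0.04180922  0.02657278  0.48157531]
```

Request:
play_rows(rows=[{"dx": -0.042,"dy": 0.028,"dz": 0.0,"ax": 0,"ay": 0,"az": 0,"claw": -1},{"dx": -0.042,"dy": 0.028,"dz": 0.12,"ax": 0,"ay": 0,"az": 0,"claw": -1},{"dx": -0.042,"dy": 0.028,"dz": 0.24,"ax": 0,"ay": 0,"az": 0,"claw": -1},{"dx": -0.042,"dy": 0.028,"dz": 0.34,"ax": 0,"ay": 0,"az": 0,"claw": -1},{"dx": -0.042,"dy": 0.028,"dz": 0.43,"ax": 0,"ay": 0,"az": 0,"claw": -1},{"dx": -0.042,"dy": 0.028,"dz": 0.48,"ax": 0,"ay": 0,"az": 0,"claw": -1},{"dx": -0.042,"dy": 0.028,"dz": 0.48,"ax": 0,"ay": 0,"az": 0,"claw": -1},{"dx": -0.042,"dy": 0.028,"dz": 0.48,"ax": 0,"ay": 0,"az": 0,"claw": -0.2},{"dx": -0.042,"dy": 0.028,"dz": 0.48,"ax": 0,"ay": 0,"az": 0,"claw": 1},{"dx": -0.042,"dy": 0.028,"dz": 0.48,"ax": 0,"ay": 0,"az": 0,"claw": 1}], squeeze=10)

```text
t: 3.15
position: [0.493, 0.2051, 0.0515]
eef_rot: [0.0, 0.373, 0.928, 0.0]
ft_force: [-0.3, 0.4, 0.1]
width: 0.0673
finger_force: 0.0
```

Request:
play_rows(rows=[{"dx": 0,"dy": 0,"dz": 0,"ax": 0,"ay": 0,"az": 0,"claw": 1},{"dx": 0,"dy": 0,"dz": 0,"ax": 0,"ay": 0,"az": 0,"claw": 1},{"dx": 0,"dy": 0,"dz": 0,"ax": 0,"ay": 0,"az": 0,"claw": 1}], squeeze=10)

```text
t: 3.52
position: [0.4926, 0.205, 0.0508]
eef_rot: [0.0, 0.373, 0.928, 0.0]
ft_force: [-0.1, -0.7, 1.6]
width: 0.0505
finger_force: 10.0
```

Request:
play_rows(rows=[{"dx": 0,"dy": 0,"dz": -0.1,"ax": 0,"ay": 0,"az": 0,"claw": 1},{"dx": 0,"dy": 0,"dz": -0.25,"ax": 0,"ay": 0,"az": 0,"claw": 1},{"dx": 0,"dy": 0,"dz": -0.4,"ax": 0,"ay": 0,"az": 0,"claw": 1},{"dx": 0,"dy": 0,"dz": -0.52,"ax": 0,"ay": 0,"az": 0,"claw": 1},{"dx": 0,"dy": 0,"dz": -0.6,"ax": 0,"ay": 0,"az": 0,"claw": 1},{"dx": -0.1,"dy": -0.1,"dz": -0.6,"ax": 0,"ay": 0,"az": 0,"claw": 1},{"dx": -0.2,"dy": -0.2,"dz": -0.6,"ax": 0,"ay": 0,"az": 0,"claw": 1},{"dx": -0.3,"dy": -0.3,"dz": -0.6,"ax": 0,"ay": 0,"az": 0,"claw": 1},{"dx": -0.4,"dy": -0.41,"dz": -0.6,"ax": 0,"ay": 0,"az": 0,"claw": 1},{"dx": -0.47,"dy": -0.5,"dz": -0.6,"ax": 0,"ay": 0,"az": 0,"claw": 1}])

```text
t: 4.78
position: [0.4893, -0.0716, 0.2905]
eef_rot: [0.0, 0.374, 0.928, -0.0]
ft_force: [0.8, -0.5, -0.3]
width: 0.0509
finger_force: 10.0
```

Request:
play_rows(rows=[{"dx": -0.008,"dy": -0.005,"dz": 0,"ax": 0,"ay": 0,"az": 0,"claw": 1},{"dx": -0.008,"dy": -0.005,"dz": 0,"ax": 0,"ay": 0,"az": 0,"claw": 1},{"dx": -0.008,"dy": -0.005,"dz": 0,"ax": 0,"ay": 0,"az": 0,"claw": 1}])

```text
t: 5.15
position: [0.4908, -0.0722, 0.2906]
eef_rot: [-0.0, 0.373, 0.928, 0.0]
ft_force: [0.1, 0.5, -0.9]
width: 0.0507
finger_force: 10.0
```

```bash
python3 - <<'E'
from h import *
d,R,o=delta([.4912,-.0729,.217]);print(o["position"],o["width"],d)
b=read_camera("wrist");a=read_camera("scene")
e=np.array([np.cos(np.radians(-104)),np.sin(np.radians(-104)),0]);n=np.array([-e[1],e[0],0])
c=np.array([.4912,-.0729,.192])
q=[c+.0375*(s*e+t*n) for s,t in((-1,-1),(1,-1),(1,1),(-1,1))]
for im,cam in((b,"wrist"),(a,"scene")):
  cv2.polylines(im,[proj(cam,q).round().astype(int).reshape(-1,1,2)],True,(0,0,255),1)
cv2.imwrite("pics/w3.png",np.hstack([b[:,80:460],cv2.resize(a[120:312,180:390],(420,384),interpolation=cv2.INTER_CUBIC)]))
E
```

```text
[ 0.49080341 -0.0721714   0.29060615] 0.05071013044302874 [-0.00201059 -0.00064152  0.18401496]
```

View pics/w3.png

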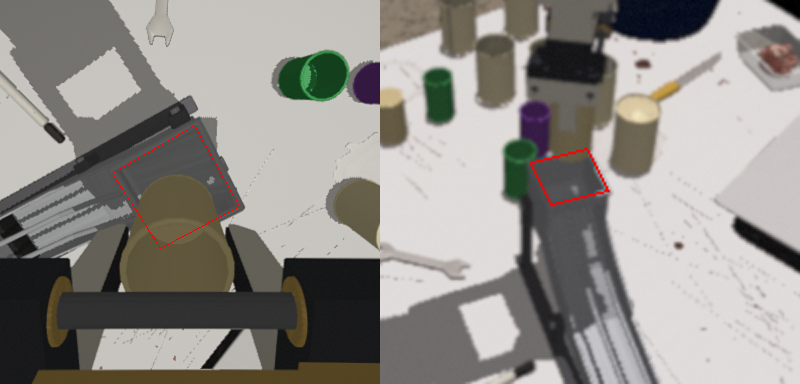

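The can is held upright. The red throat outline lies on the rim in both views, to within 2–3 mm. Lowering it.

Request:
play_rows(rows=[{"dx": -0.002,"dy": 0,"dz": 0.05,"ax": 0,"ay": 0,"az": 0,"claw": 1},{"dx": -0.002,"dy": 0,"dz": 0.09,"ax": 0,"ay": 0,"az": 0,"claw": 1},{"dx": -0.002,"dy": 0,"dz": 0.12,"ax": 0,"ay": 0,"az": 0,"claw": 1},{"dx": -0.002,"dy": 0,"dz": 0.15,"ax": 0,"ay": 0,"az": 0,"claw": 1},{"dx": -0.002,"dy": 0,"dz": 0.17,"ax": 0,"ay": 0,"az": 0,"claw": 1},{"dx": -0.002,"dy": 0,"dz": 0.184,"ax": 0,"ay": 0,"az": 0,"claw": 1},{"dx": -0.002,"dy": 0,"dz": 0.184,"ax": 0,"ay": 0,"az": 0,"claw": 1}])

```text
t: 6.12
position: [0.4912, -0.0737, 0.2169]
eef_rot: [-0.0, 0.373, 0.928, -0.0]
ft_force: [-0.1, -0.1, -1.1]
width: 0.0507
finger_force: 10.0
```

No contact force. Letting go, then rising.

Request:
play_rows(rows=[{"dx": 0,"dy": 0,"dz": 0,"ax": 0,"ay": 0,"az": 0,"claw": -1},{"dx": 0,"dy": 0,"dz": 0,"ax": 0,"ay": 0,"az": 0,"claw": -1},{"dx": 0,"dy": 0,"dz": 0,"ax": 0,"ay": 0,"az": 0,"claw": -1},{"dx": 0,"dy": 0,"dz": 0,"ax": 0,"ay": 0,"az": 0,"claw": -1},{"dx": 0,"dy": 0,"dz": -0.1,"ax": 0,"ay": 0,"az": 0,"claw": -1},{"dx": 0,"dy": 0,"dz": -0.25,"ax": 0,"ay": 0,"az": 0,"claw": -1},{"dx": 0,"dy": 0,"dz": -0.4,"ax": 0,"ay": 0,"az": 0,"claw": -1},{"dx": 0,"dy": 0,"dz": -0.4,"ax": 0,"ay": 0,"az": 0,"claw": -1},{"dx": 0,"dy": 0,"dz": -0.4,"ax": 0,"ay": 0,"az": 0,"claw": -1},{"dx": 0,"dy": 0,"dz": -0.4,"ax": 0,"ay": 0,"az": 0,"claw": -1}])

```text
t: 7.38
position: [0.4911, -0.0736, 0.3756]
eef_rot: [-0.001, 0.373, 0.928, -0.0]
ft_force: [0.2, 1.2, -0.1]
width: 0.0933
finger_force: 0.0
```

```bash
python3 - <<'E'
from h import *
o=readout.get_obs();print(o["t"],o["position"],o["width"],o["ft_force"])
b=read_camera("wrist");a=read_camera("scene")
cv2.imwrite("pics/w4.png",np.hstack([b[:,:380],cv2.resize(a[180:372,200:410],(420,384),interpolation=cv2.INTER_CUBIC)]))
e=np.array([np.cos(np.radians(-104)),np.sin(np.radians(-104)),0]);c=np.array([.4912,-.0729,0])
for r in cut_out("scene","small_can"):print(r["confidence"],r["extent"])
for s in(.13,.18,.237):print(s,proj("scene",[c+e*s+[0,0,.05]]),proj("wrist",[c+e*s+[0,0,.05]]))
E
```

```text
7.375 [ 0.49106509 -0.07362548  0.37556989] 0.09327967632534404 [ 0.22247974  1.19341299 -0.08752084]
0.75 [245.0, 190.5, 262.1, 221.6]
0.7 [207.8, 153.5, 217.8, 182.7]
0.65 [284.2, 288.9, 316.0, 327.8]
0.53 [251.5, 171.6, 264.3, 198.9]
0.13 [[291.07810607 283.93561747]] [[181.73009631 188.9694858 ]]
0.18 [[299.31548759 300.66097926]] [[154.03852848 204.79503639]]
0.237 [[309.42325419 321.17723266]] [[123.19486075 222.40035445]]
```

View pics/w4.png

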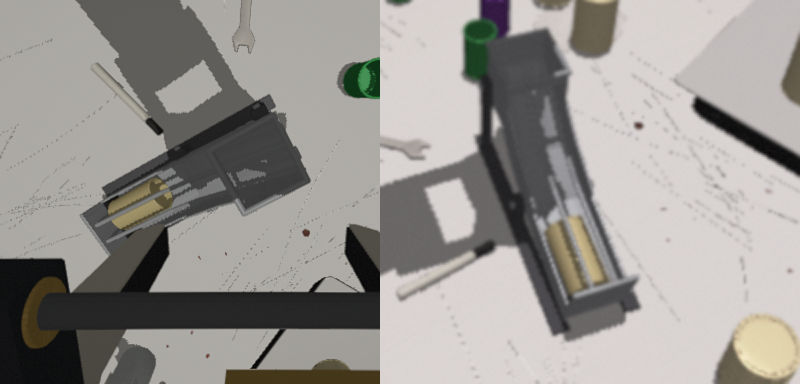

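The can lies in the tray against the end stop. Its dark open mouth, at about (165,190) in the wrist view, faces the throat. I'll let it settle for a second, then hand in.

Request:
play_rows(rows=[{"dx": 0,"dy": 0,"dz": 0,"ax": 0,"ay": 0,"az": 0,"claw": -1},{"dx": 0,"dy": 0,"dz": 0,"ax": 0,"ay": 0,"az": 0,"claw": -1},{"dx": 0,"dy": 0,"dz": 0,"ax": 0,"ay": 0,"az": 0,"claw": -1},{"dx": 0,"dy": 0,"dz": 0,"ax": 0,"ay": 0,"az": 0,"claw": -1},{"dx": 0,"dy": 0,"dz": 0,"ax": 0,"ay": 0,"az": 0,"claw": -1},{"dx": 0,"dy": 0,"dz": 0,"ax": 0,"ay": 0,"az": 0,"claw": -1},{"dx": 0,"dy": 0,"dz": 0,"ax": 0,"ay": 0,"az": 0,"claw": -1},{"dx": 0,"dy": 0,"dz": 0,"ax": 0,"ay": 0,"az": 0,"claw": -1}])

```text
t: 8.52
position: [0.4912, -0.0737, 0.377]
eef_rot: [-0.0, 0.373, 0.928, -0.0]
ft_force: [-0.1, -0.5, -0.1]
width: 0.0928
finger_force: 0.0
```

```bash
python3 -c "
from bench import order;print(order.sign_off())"
```

```text
the job is handed in; nothing more can be done
None
```

The small can was fed upright into the throat and now lies in the run-out tray, foot against the end stop and mouth towards the throat; the arm never went near the upturned can, and I handed the job in at about 8.5 s (the sign-off returned no verdict).

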